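# Drop the bench dog and slide the block home

## Task

The long dark block has to go back against the aluminium fence of the clamping board for drilling, but the round steel bench dog standing between it and the fence is in its way. With the fingertips, gently press that one dog down until it is flush with the board, then slide the block straight back over it, without lifting it, until its long side lies flat against the fence, and withdraw. Leave the other two dogs standing and the other two pieces of wood where they are.

Things in the scene. Friction and masses are not known exactly. Their poses are not given: they have to be found in the camera images.
- board: Clamping board, fixed: plywood, 270 mm deep (x) by 460 wide (y) by 30 thick, with 25 mm holes, turned up to 0.2 rad. Origin at the centre of its underside, on the bench; x points to the back, y left, z up. Three dogs stand at x = 20 mm, y = 150, 0, -150. One piece of wood stands 10 to 40 mm clear in front of each dog, longer side across; which is before which varies.
- fence_foot (a point): Middle of the near face of the fence, at the board's top; axes as the board's. The fence is a 30 mm square aluminium bar, 450 mm long, fixed along the board's back edge; its near face is the board's plane x = 95 mm, its top 60 mm above the bench, three screw heads on it 5 mm higher.
- long_block: The workpiece: dark wooden block 120 x 50 x 50 mm, 0.16 to 0.29 kg, loose, the longest and tallest of the three. Origin at the centre of its underside, x along its 120 mm, z up. At the start its length lies across the board (along the board's y) within 0.08 rad, centred within 12 mm of a dog's y. Home: far long side flat on the fence, centre 25 mm from the fence face.
- thin_block: Another piece of wood, to be left alone: low flat block, 45 (its x) x 90 (its y) x 22 mm high, loose. Origin at the centre of its underside.
- short_block: Another piece of wood, to be left alone: stubby block, 65 (its x) x 70 (its y) x 40 mm high, loose. Origin at the centre of its underside.
- dog_left (a joint): How far the left dog is pressed down, m: 0 to 0.003 at the start (standing 15 to 18 mm proud of the board), 0.018 = its top flush with the board, stop at 0.019. It needs about 3 to 5 N, slides straight down into the board and stays where it is left (stiff in its hole, no spring).
- dog_mid (a joint): How far the middle dog is pressed down, m: 0 to 0.003 at the start (standing 15 to 18 mm proud of the board), 0.018 = its top flush with the board, stop at 0.019. It needs about 3 to 5 N, slides straight down into the board and stays where it is left (stiff in its hole, no spring).
- dog_right (a joint): How far the right dog is pressed down, m: 0 to 0.003 at the start (standing 15 to 18 mm proud of the board), 0.018 = its top flush with the board, stop at 0.019. It needs about 3 to 5 N, slides straight down into the board and stays where it is left (stiff in its hole, no spring).
- dog_left_top (a point): Centre of the slightly domed top of the left (board y = +150 mm) bench dog, a round steel pin of 25 mm diameter. Axes as the board's.
- dog_mid_top (a point): Centre of the slightly domed top of the middle (board y = 0) bench dog, a round steel pin of 25 mm diameter. Axes as the board's.
- dog_right_top (a point): Centre of the slightly domed top of the right (board y = -150 mm) bench dog, a round steel pin of 25 mm diameter. Axes as the board's.

How it is judged:
By the outcome, as a careful person would: the job done as asked, in the order asked, and still so for the second after the job is handed in, with the robot touching nothing.
It also fails if it takes over 51 s, if anything falls off the work surface, if the arm or the gripper's body presses on something with over 40 N, if the wrist force passes 120 N, or if a joint passes its speed limit or range.

## Robot

A 7-joint arm with a two-finger parallel gripper is mounted at the origin on a cart in front of the work surface, level with it; the furniture and walls round the work are solid. World frame = base frame: x ahead of the robot, y to its left, z up, the work surface at z = 0. Lengths are in m, angles in rad, forces in N, time in s.
With the tool pointing down it reaches from about 0.4 to 0.85 m from the base axis. Payload 10.4 kg.
Tool frame: the origin (TCP) lies between the finger pads; the fingertips stand tcp_to_tips ahead of it and the grasp point (between the pads) lies 8 mm behind it (tcp_to_tips is the distance from the TCP to the fingertips, in m); z points along the fingers, y is the line along which they close (so a half turn about z gives the same grasp; the last joint's range is limited). The gripper opens to 85 mm and grips with 20 to 120 N. Pads are 22 mm wide; open, the fingers measure 114 mm over their backs; the gripper's body (76 mm by 85 mm) begins 54 mm behind the grasp point. The pads swing forward as they close: fully open they stand 13 mm farther back than shut.
Start: joints at [-1.273, 0.332, -0.065, 1.46, 0.022, 1.35, -0.088], TCP at [0.197, 0.593, 0.221] pointing down, gripper open.
Joint ranges: [-2.6, 2.6], [-0.5, 2.12], [-1.47, 1.34], [0.16, 2.42], [-1.27, 4.41], [0.06, 2.06], [-2.6, 2.6]. Speed limits (rad/s): [2.22, 2.22, 2.79, 2.79, 3.14, 3.14, 3.14].

## Interface

Orientations are given as a unit quaternion [x, y, z, w].
In Python, from workcell import * gives the robot as it stands.
- The arm moves only by the tool apply_moves, never from a script. Its argument "rows" is a list of rows, each an object of numbers: "x", "y", "z": the shift along the tool's x, y, z in mm; "ax", "ay", "az": the turn, a rotation vector about the tool's x, y, z in degrees; "gripper": the closure, from 0 (fully open) to 1 (shut). A call has 1 to 5 rows; each row shifts and turns the commanded pose from where the row before left it, along the tool's axes as they then stand; what a row does not reach is not made up. A row lasts 1/12 s, in which the tool goes at most 41.7 mm and 7.16 degrees, less where a joint would pass 70% of its speed; a pose out of reach is approached as far as the arm can. A call with a gripper value outside its range is refused whole. The fingers move at their own pace and stop on an object; "newtons" is the grip in N (left out, the last holds). Time passes only in rows, so rows that do not move let the fingers close. It gives the time, the measured TCP pose, the force, the opening and the grip force at its end, in the units of the state.
- get_obs(): the state, without advancing time (a new reading comes with each control period).
- camera(name): name is "side" or "top" or "wrist"; returns a dict with "color" (420x560x3 uint8, red, green, blue), "fov_y" (degrees; the focal length in pixels is half the picture's height over the tangent of half this angle, whatever the lens; pixels are square), "cx", "cy" (the principal point, pixels), "k1" (the pictures are not rectified: a ray, as slopes to the right and down, at radius r is drawn at 1 + k1 r^2 times it, then the intrinsics apply), "rvec" (rotation vector, rad) and "tvec" (3), from world to camera coordinates, as OpenCV has them. Camera axes: x right, y down, z forward; pixel columns grow to the right and rows downward; lengths in m; the calibration is good to about 2 mm. A picture is of the moment at which its call begins. There is no depth.
- hand_in(): hands the job in; it is judged then, once.
The state is a dict: "clock": time; "joint_pos": joint angles; "joint_velocities": joint speeds; "tau": joint torques, N m; "position": TCP position; "ee_rot": TCP orientation; "ft_force": force on the tool from outside, world axes, zero at the start; "torque": the same for the moment, N m; "grip_width": opening from 0.0 (shut) to 1.0 (fully open); "grasp_force": force on a finger pad.
Only numpy, scipy, OpenCV 4.12 (cv2) and the standard library are available. Lean on these libraries where they do the work, as an engineer would, in place of code of your own. Each camera call takes 0.05 s, during which the arm holds its last target. There are 200 camera calls.

## Working session

There is one attempt and no reset: what is moved stays moved. The work goes in short steps, Python scripts to look and compute and a tool call to move; the robot and the scene stay as the last step left them, time stands still between calls to the robot, and variables do not carry over. Pictures are saved under pics/ and viewed, at most 10 in all, crops included, and the job is handed in when it is done.

Besides the shell and the picture viewer there is one more tool, called after "Call:" as a command line: name --argument value ..., lists and objects as JSON in quotes. apply_moves: Moves the arm, as the interface text tells. Its arguments: {"type":"object","properties":{"rows":{"type":"array","items":{"type":"object","properties":{"x":{"type":"number"},"y":{"type":"number"},"z":{"type":"number"},"ax":{"type":"number"},"ay":{"type":"number"},"az":{"type":"number"},"gripper":{"type":"number"}}}},"newtons":{"type":"number"}},"required":["rows"]}

```bash
mkdir -p pics
cat > h.py <<'E'
from workcell import *
import numpy as np, cv2
from scipy.spatial.transform import Rotation as R
def snap(n,f):
    c=camera(n); cv2.imwrite(f'pics/{f}.png',c['color'][:,:,::-1]); np.save(f'pics/{f}.npy',{k:v for k,v in c.items() if k!='color'},allow_pickle=True); return c
def K(c):
    f=210/np.tan(np.radians(c['fov_y'])/2); return np.array([[f,0,c['cx']],[0,f,c['cy']],[0,0,1.]])
def load(f): return np.load(f'pics/{f}.npy',allow_pickle=True).item()
def und(c,uv): # -> slopes
    uv=np.atleast_2d(np.float64(uv)); return cv2.undistortPoints(uv[:,None],K(c),np.array([c['k1'],0,0,0,0.]))[:,0]
def at(c,uv,z):
    s=und(c,uv); M=R.from_rotvec(c['rvec']).as_matrix(); o=-M.T@np.ravel(c['tvec'])
    d=np.c_[s,np.ones(len(s))]@M; return o+d*((z-o[2])/d[:,2])[:,None]
def proj(c,P):
    return cv2.projectPoints(np.float64(np.atleast_2d(P)),np.float64(c['rvec']),np.float64(c['tvec']),K(c),np.array([c['k1'],0,0,0,0.]))[0][:,0]
E
python3 - <<'E'
from h import *
for n in ['top','side']:
    c=snap(n,n+'0'); print({k:v for k,v in c.items() if k!='color'})
o=get_obs(); print(o); 
a=cv2.imread('pics/top0.png');b=cv2.imread('pics/side0.png')
E
grep -rn tcp_to_tips . 2>/dev/null | head; python3 -c "
import workcell;print([ (n,getattr(workcell,n)) for n in dir(workcell) if not n.startswith('_')])"
```

```text
{'fov_y': 45.14640059038204, 'cx': 279.1838044890109, 'cy': 210.1275858506809, 'k1': -0.12781225838226826, 'rvec': array([ 2.20631021, -2.15467664,  0.11123928]), 'tvec': array([-0.00490561,  0.60294   ,  0.96145206])}
{'fov_y': 45.306807833140766, 'cx': 280.8626674646711, 'cy': 213.899587115435, 'k1': -0.17615731685780164, 'rvec': array([ 1.30988761,  2.43029543, -0.76336804]), 'tvec': array([ 0.28901926, -0.35277442,  1.2939628 ])}
{'clock': 0.1, 'joint_pos': array([-1.27261135,  0.3327989 , -0.06469942,  1.46083667,  0.02161664,
        1.34992696, -0.08850802]), 'joint_velocities': array([ 1.61152522e-03, -5.12311554e-05, -2.84354511e-05, -3.13930297e-03,
       -7.78068819e-04, -1.03761011e-03, -1.29522762e-03]), 'tau': array([ 1.48541556e-03, -6.26748419e+01,  4.92248358e-02, -3.92426598e+01,
        1.64706126e-02,  7.04036560e-03,  4.81955544e-05]), 'position': array([0.19696926, 0.59278335, 0.22011148]), 'ee_rot': array([ 1.59698793e-01,  9.87165584e-01, -6.33644774e-04, -6.47088764e-05]), 'ft_force': array([-0.21299962, -0.2937604 , -0.40063046]), 'torque': array([ 0.03859285, -0.03784165,  0.0074719 ]), 'grasp_force': 0.0, 'grip_width': 1.0020053181833364}
[('MotionError', <class 'workcell.MotionError'>), ('camera', <function make.<locals>.drawn_camera at 0x7f1b2faec0e0>), ('get_obs', <function make.<locals>.<lambda> at 0x7f1b2faec5e0>), ('hand_in', <function connect.<locals>.done at 0x7f1b2ff6b7e0>), ('tcp_to_tips', 0.011)]
```

View pics/top0.png

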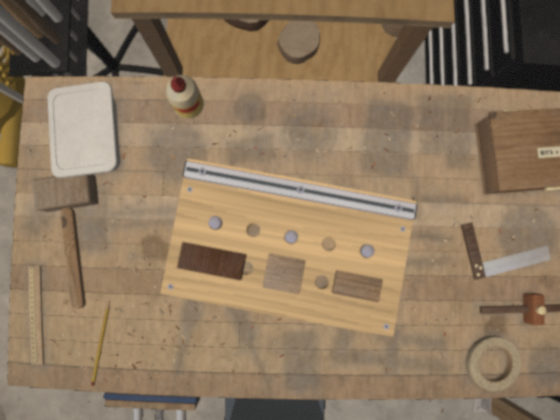

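View pics/side0.png

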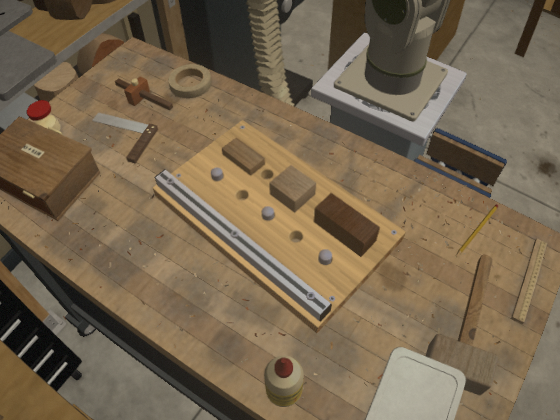

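The top view shows the long dark block in front of the left dog: dog at (215,223), block at about (211,261), fence running (187,168)–(413,209). I'll enlarge crops to measure.

Run:
```python
from h import *
a=cv2.imread('pics/top0.png'); cv2.imwrite('pics/topc.png',cv2.resize(a[155:305,155:315],None,fx=4,fy=4,interpolation=cv2.INTER_CUBIC))
a=cv2.imread('pics/side0.png'); cv2.imwrite('pics/sidec.png',cv2.resize(a[180:330,220:415],None,fx=4,fy=4,interpolation=cv2.INTER_CUBIC))
```

```text
(no output)
```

View pics/topc.png

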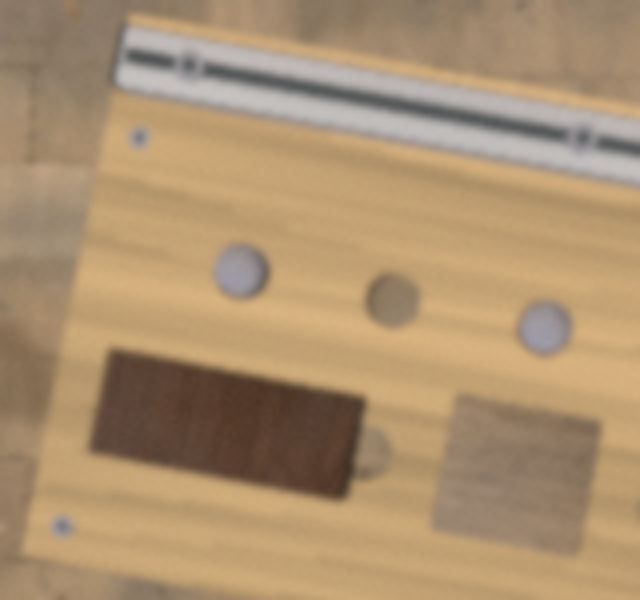

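View pics/sidec.png

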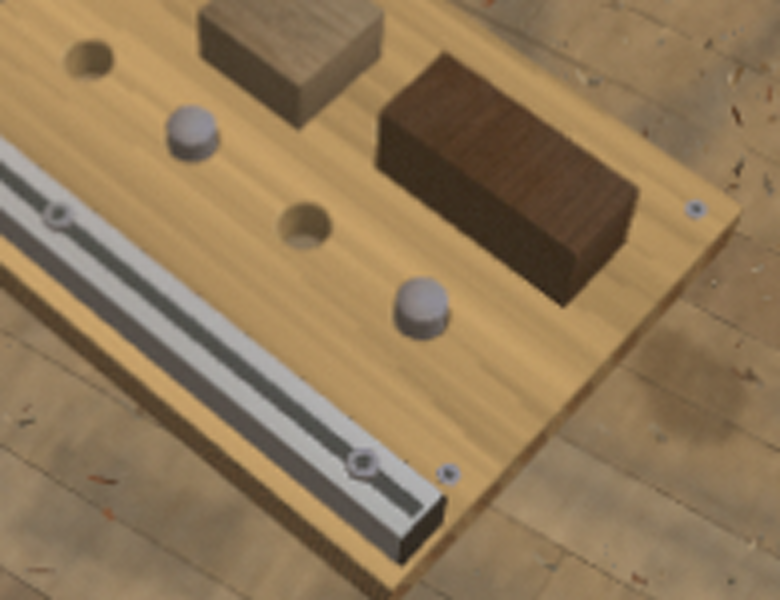

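Run:
```python
from h import *
from scipy.optimize import least_squares
T=load('top0');S=load('side0')
t=lambda p:np.array(p)/4+[155,155]-.375
s=lambda p:np.array(p)/4+[220,180]-.375
# board-frame features
F=[(T,t([(241,268),(545,325)]),[(.02,.15,.0465),(.02,0,.0465)]),
 (T,t([(25,555),(130,15),(117,88),(128,25)]),[(-.135,.23,.03),(.135,.23,.03),(.095,.225,.06),(.125,.225,.06)]),
 (T,np.array([(394,333.)]),[(-.135,-.23,.03)]),
 (S,s([(421,297),(191,127)]),[(.02,.15,.0465),(.02,0,.0465)]),
 (S,s([(740,211),(443,497),(402,540)]),[(-.135,.23,.03),(.095,.225,.06),(.125,.225,.06)])]
def W(p,P):
    P=np.array(P); c,q=np.cos(p[2]),np.sin(p[2]); return np.c_[p[0]+c*P[:,0]-q*P[:,1],p[1]+q*P[:,0]+c*P[:,1],P[:,2]]
def fit(F): 
    r=least_squares(lambda p:np.concatenate([(proj(c,W(p,P))-u).ravel() for c,u,P in F]),[.6,0,0],loss='soft_l1'); return r
for G in (F,F[:3],F[3:]):
    r=fit(G); print(r.x, r.fun.reshape(-1,2).round(1).tolist())
p=fit(F).x; np.save('board.npy',p)
h=lambda n,L,w,z:[(a*L/2,b*w/2,z) for a,b in n]
ct=[(-1,1),(-1,-1),(1,1),(1,-1)]
# block: x along left => use frame with x back, y left
uT=t([(110,349),(365,396),(346,499),(91,451)]); PT=[(.025,.06,.08),(.025,-.06,.08),(-.025,-.06,.08),(-.025,.06,.08)]
uS=s([(445,52),(638,190),(568,250),(380,115)]); PS=[PT[2],PT[3],PT[0],PT[1]]
G=[(T,uT,PT),(S,uS,PS)]
for g in (G,G[:1],G[1:]):
    r=fit(g);print('blk',r.x,r.fun.reshape(-1,2).round(1).tolist())
b=fit(G).x; c,q=np.cos(p[2]),np.sin(p[2]); d=b[:2]-p[:2]
print('blk in board',c*d[0]+q*d[1],-q*d[0]+c*d[1],b[2]-p[2]); print('dog',W(p,[(.02,.15,.046)]))
print(at(T,t([(241,268)]),.0465),at(S,s([(421,297)]),.0465))
```

```text
[ 0.53281732 -0.01256551 -0.1528287 ] [[-0.2, 0.3], [0.9, -0.1], [-0.2, 0.4], [-0.2, -0.2], [-1.1, -0.7], [-0.8, -0.2], [0.0, 2.1], [-0.4, 0.8], [-1.2, -0.5], [-0.3, -0.8], [0.4, -0.5], [-0.4, 0.6]]
[ 0.53329911 -0.01312667 -0.15112022] [[0.0, 0.2], [1.2, -0.4], [0.1, 0.4], [-0.1, -0.2], [-1.0, -0.7], [-0.7, -0.2], [0.5, 1.6]]
[ 0.53146578 -0.01156532 -0.15943505] [[0.1, 0.8], [-0.4, -0.7], [0.3, -0.3], [0.4, -0.5], [-0.4, 0.6]]
blk [ 0.50142028  0.13263611 -0.1627545 ] [[0.0, -0.5], [-0.0, -0.0], [-0.4, 1.0], [-0.5, 0.7], [-1.2, -0.1], [-0.3, -0.0], [1.0, 1.9], [-1.6, -0.6]]
blk [ 0.50197362  0.1322052  -0.15574422] [[0.1, -0.6], [0.2, -0.6], [-0.0, 0.5], [-0.3, 0.6]]
blk [ 0.50036932  0.13333261 -0.17676218] [[-0.3, -0.5], [0.1, 0.2], [1.1, 1.8], [-0.9, -1.1]]
blk in board -0.053135775601308596 0.138729504047383 -0.00992580621876138
dog [[0.57541938 0.13264146 0.046     ]]
[[0.57603875 0.13225329 0.0465    ]] [[0.57355413 0.13232596 0.0465    ]]
```

Call:
apply_moves --rows '[{"az":-4.8,"gripper":1},{"az":-4.8,"gripper":1},{"x":-25,"y":-22,"gripper":1},{"x":-25,"y":-22,"gripper":1},{"x":-25,"y":-22,"gripper":1}]' --newtons 30

```text
invalid input at $.rows[0]: expected keys x, y, z, ax, ay, az, gripper
```

Call:
apply_moves --rows '[{"x":-26,"y":-23,"gripper":1},{"x":-26,"y":-23,"gripper":1},{"x":-26,"y":-23,"gripper":1},{"x":-26,"y":-23,"gripper":1},{"x":-26,"y":-23,"gripper":1}]'

```text
invalid input at $.rows[0]: expected keys x, y, z, ax, ay, az, gripper
```

Call:
apply_moves --rows '[{"x":-26,"y":-23,"gripper":1},{"x":-26,"y":-23,"gripper":1},{"x":-26,"y":-23,"gripper":1},{"x":-26,"y":-23,"gripper":1},{"gripper":1}]'

```text
invalid input at $.rows[0]: expected keys x, y, z, ax, ay, az, gripper
```

```bash
cat >> h.py <<'E'
def where():
    o=get_obs(); p=np.load('board.npy'); d=o['position'][:2]-p[:2]; c,q=np.cos(p[2]),np.sin(p[2])
    y=R.from_quat(o['ee_rot']).as_matrix()
    print('t',o['clock'],'board xyz mm',np.round(1000*np.array([c*d[0]+q*d[1],-q*d[0]+c*d[1],o['position'][2]]),1),'yaw err deg',round(np.degrees(np.arctan2(-y[0,1],y[1,1])-p[2]),2),'z',y[:,2].round(3),'F',o['ft_force'].round(1),o['grip_width'])
E
python3 -c "
from h import *
where()"
```

```text
t 0.1 board xyz mm [-424.1  547.2  220.1] yaw err deg -9.62 z [-0.    -0.001 -1.   ] F [-0.2 -0.3 -0.4] 1.0020053181833364
```

All keys are required in each row.

Call:
apply_moves --rows '[{"x":0,"y":0,"z":0,"ax":0,"ay":0,"az":-4.8,"gripper":1},{"x":0,"y":0,"z":0,"ax":0,"ay":0,"az":-4.8,"gripper":1},{"x":-25,"y":-22,"z":0,"ax":0,"ay":0,"az":0,"gripper":1},{"x":-25,"y":-22,"z":0,"ax":0,"ay":0,"az":0,"gripper":1},{"x":-25,"y":-22,"z":0,"ax":0,"ay":0,"az":0,"gripper":1}]' --newtons 30

```text
clock: 0.52
position: [0.2614, 0.5153, 0.2202]
ee_rot: [0.076, 0.997, -0.0, -0.0]
ft_force: [0.5, 0.7, 0.5]
grip_width: 0.3
grasp_force: 0.0
```

Call:
apply_moves --rows '[{"x":-26,"y":-23,"z":0,"ax":0,"ay":0,"az":0,"gripper":1},{"x":-26,"y":-23,"z":0,"ax":0,"ay":0,"az":0,"gripper":1},{"x":-26,"y":-23,"z":0,"ax":0,"ay":0,"az":0,"gripper":1},{"x":-26,"y":-23,"z":0,"ax":0,"ay":0,"az":0,"gripper":1},{"x":-26,"y":-23,"z":0,"ax":0,"ay":0,"az":0,"gripper":1}]'

```text
clock: 0.93
position: [0.3727, 0.3813, 0.2206]
ee_rot: [0.077, 0.997, -0.0, -0.0]
ft_force: [0.5, 0.7, -0.4]
grip_width: -0.003
grasp_force: 0.0
```

Call:
apply_moves --rows '[{"x":-26,"y":-23,"z":0,"ax":0,"ay":0,"az":0,"gripper":1},{"x":-26,"y":-23,"z":0,"ax":0,"ay":0,"az":0,"gripper":1},{"x":-26,"y":-23,"z":0,"ax":0,"ay":0,"az":0,"gripper":1},{"x":-26,"y":-23,"z":0,"ax":0,"ay":0,"az":0,"gripper":1},{"x":0,"y":0,"z":0,"ax":0,"ay":0,"az":0,"gripper":1}]'

```text
clock: 1.35
position: [0.4651, 0.2692, 0.2207]
ee_rot: [0.081, 0.997, -0.001, 0.001]
ft_force: [-0.2, -0.6, 0.6]
grip_width: -0.0
grasp_force: 0.0
```

```bash
python3 -c "
from h import *
where()"
```

```text
t 1.35 board xyz mm [-109.8  268.2  220.7] yaw err deg -0.57 z [ 0.001 -0.002 -1.   ] F [-0.2 -0.6  0.6] -4.8794420410729396e-05
```

Call:
apply_moves --rows '[{"x":-26,"y":-24,"z":0,"ax":0,"ay":0,"az":-0.6,"gripper":1},{"x":-26,"y":-24,"z":0,"ax":0,"ay":0,"az":0,"gripper":1},{"x":-26,"y":-24,"z":20,"ax":0,"ay":0,"az":0,"gripper":1},{"x":-26,"y":-24,"z":20,"ax":0,"ay":0,"az":0,"gripper":1},{"x":-26,"y":-22,"z":20,"ax":0,"ay":0,"az":0,"gripper":1}]'

```text
clock: 1.77
position: [0.5732, 0.1391, 0.1602]
ee_rot: [0.071, 0.997, 0.0, 0.0]
ft_force: [0.5, 0.7, 0.3]
grip_width: -0.001
grasp_force: 0.0
```

Call:
apply_moves --rows '[{"x":0,"y":0,"z":30,"ax":0,"ay":0,"az":0,"gripper":1},{"x":0,"y":0,"z":30,"ax":0,"ay":0,"az":0,"gripper":1},{"x":0,"y":0,"z":20,"ax":0,"ay":0,"az":0,"gripper":1},{"x":0,"y":0,"z":0,"ax":0,"ay":0,"az":0,"gripper":1},{"x":0,"y":0,"z":0,"ax":0,"ay":0,"az":0,"gripper":1}]'

```text
clock: 2.18
position: [0.5716, 0.1406, 0.0802]
ee_rot: [0.071, 0.997, -0.0, -0.001]
ft_force: [0.4, -0.3, 0.7]
grip_width: -0.003
grasp_force: 0.0
```

```bash
python3 -c "
from h import *
where()
snap('side','s1');snap('wrist','w1')
a=cv2.imread('pics/s1.png')[200:320,250:400];b=cv2.imread('pics/w1.png')
cv2.imwrite('pics/v1.png',np.hstack([cv2.resize(a,(400,320),interpolation=2),cv2.resize(b,(400,320))]))"
```

```text
t 2.1833 board xyz mm [ 15.1 157.3  80.2] yaw err deg 0.58 z [-0.002 -0.001 -1.   ] F [ 0.4 -0.3  0.7] -0.0030726866951096762
```

View pics/v1.png

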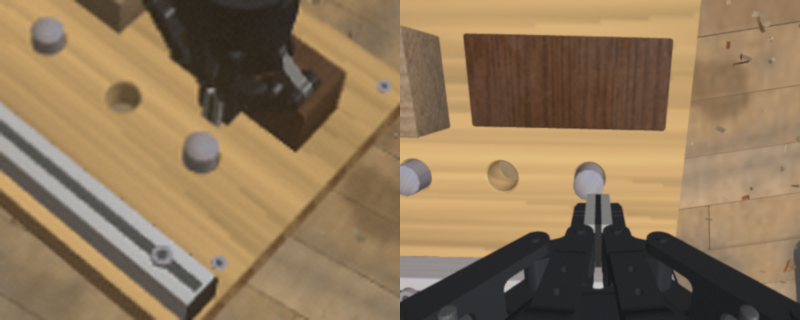

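The dog stands at (588,180) in the wrist half and the fingertips at (598,195), so they are about 7 mm off to the left, which agrees with the measured pose. I'll correct that and then descend gently.

Call:
apply_moves --rows '[{"x":-5,"y":-7,"z":10,"ax":0,"ay":0,"az":0.6,"gripper":1},{"x":0,"y":0,"z":5,"ax":0,"ay":0,"az":0,"gripper":1},{"x":0,"y":0,"z":2,"ax":0,"ay":0,"az":0,"gripper":1},{"x":0,"y":0,"z":0,"ax":0,"ay":0,"az":0,"gripper":1},{"x":0,"y":0,"z":0,"ax":0,"ay":0,"az":0,"gripper":1}]'

```text
clock: 2.7
position: [0.5763, 0.1331, 0.0638]
ee_rot: [0.076, 0.997, 0.0, -0.0]
ft_force: [-0.2, 0.4, -0.4]
grip_width: -0.001
grasp_force: 0.0
```

```bash
python3 -c "
from h import *
where()
snap('side','s2');snap('wrist','w2')
a=cv2.imread('pics/s2.png')[200:320,250:400];b=cv2.imread('pics/w2.png')[180:300,200:350]
cv2.imwrite('pics/v2.png',np.hstack([cv2.resize(a,(400,320),interpolation=2),cv2.resize(b,(400,320))]))"
```

```text
t 2.7 board xyz mm [ 20.8 150.6  63.8] yaw err deg -0.02 z [-0.  0. -1.] F [-0.2  0.4 -0.4] -0.0011244403548061686
```

View pics/v2.png

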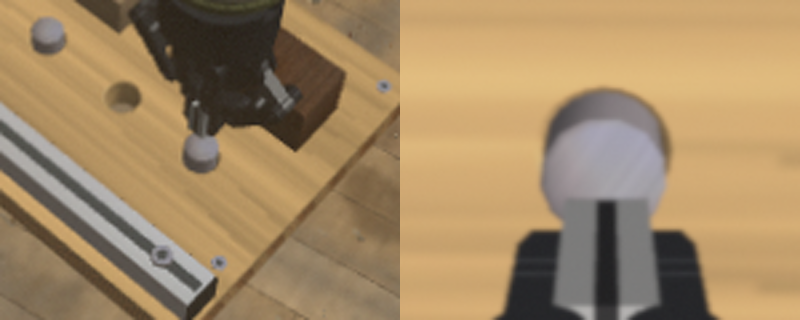

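The fingertips are centred over the dog (wrist half: dog centre (605,170), finger gap x=606), so I'll press in small steps.

Call:
apply_moves --rows '[{"x":0,"y":0,"z":2,"ax":0,"ay":0,"az":0,"gripper":1},{"x":0,"y":0,"z":2,"ax":0,"ay":0,"az":0,"gripper":1},{"x":0,"y":0,"z":2,"ax":0,"ay":0,"az":0,"gripper":1},{"x":0,"y":0,"z":2,"ax":0,"ay":0,"az":0,"gripper":1},{"x":0,"y":0,"z":0,"ax":0,"ay":0,"az":0,"gripper":1}]'

```text
clock: 3.22
position: [0.576, 0.1329, 0.0552]
ee_rot: [0.077, 0.997, -0.0, -0.0]
ft_force: [-1.0, -0.2, -0.7]
grip_width: -0.004
grasp_force: 0.0
```

Call:
apply_moves --rows '[{"x":0,"y":0,"z":1.5,"ax":0,"ay":0,"az":0,"gripper":1},{"x":0,"y":0,"z":1.5,"ax":0,"ay":0,"az":0,"gripper":1},{"x":0,"y":0,"z":1.5,"ax":0,"ay":0,"az":0,"gripper":1},{"x":0,"y":0,"z":1.5,"ax":0,"ay":0,"az":0,"gripper":1},{"x":0,"y":0,"z":0,"ax":0,"ay":0,"az":0,"gripper":1}]'

```text
clock: 3.63
position: [0.5761, 0.133, 0.0494]
ee_rot: [0.077, 0.997, -0.0, -0.0]
ft_force: [0.1, -0.8, -1.0]
grip_width: 0.001
grasp_force: 0.0
```

Call:
apply_moves --rows '[{"x":0,"y":0,"z":1.5,"ax":0,"ay":0,"az":0,"gripper":1},{"x":0,"y":0,"z":1.5,"ax":0,"ay":0,"az":0,"gripper":1}]'

```text
clock: 3.8
position: [0.5764, 0.133, 0.0468]
ee_rot: [0.077, 0.997, 0.0, 0.0]
ft_force: [0.6, 0.9, 0.2]
grip_width: -0.001
grasp_force: 0.0
```

```bash
python3 -c "
from h import *
where()
snap('side','s3');snap('wrist','w3')
a=cv2.imread('pics/s3.png')[200:320,250:400];b=cv2.imread('pics/w3.png')[180:300,200:350]
cv2.imwrite('pics/v3.png',np.hstack([cv2.resize(a,(400,320),interpolation=2),cv2.resize(b,(400,320))]))"
```

```text
t 3.8 board xyz mm [ 20.9 150.5  46.8] yaw err deg -0.03 z [ 0.  0. -1.] F [0.6 0.9 0.2] -0.0007071375339350418
```

View pics/v3.png

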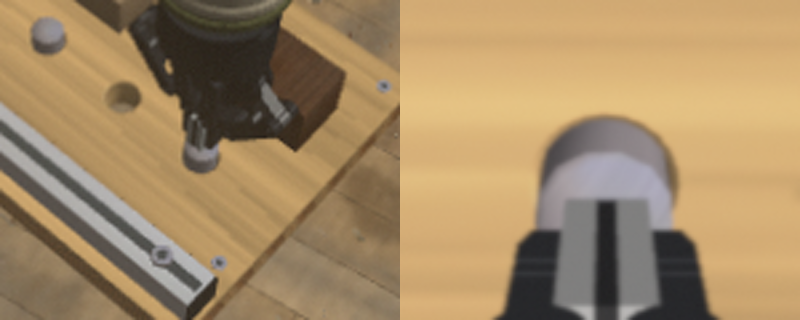

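No contact force yet and the dog still stands proud, so I'll continue gently and read the force while moving.

Call:
apply_moves --rows '[{"x":0,"y":0,"z":1.5,"ax":0,"ay":0,"az":0,"gripper":1},{"x":0,"y":0,"z":1.5,"ax":0,"ay":0,"az":0,"gripper":1}]'

```text
clock: 4.07
position: [0.5764, 0.133, 0.0438]
ee_rot: [0.077, 0.997, 0.0, 0.0]
ft_force: [-0.2, -0.0, -0.5]
grip_width: -0.0
grasp_force: 0.0
```

Call:
apply_moves --rows '[{"x":0,"y":0,"z":1.5,"ax":0,"ay":0,"az":0,"gripper":1},{"x":0,"y":0,"z":1.5,"ax":0,"ay":0,"az":0,"gripper":1}]'

```text
clock: 4.23
position: [0.5763, 0.133, 0.0406]
ee_rot: [0.076, 0.997, 0.0, -0.0]
ft_force: [-0.1, -0.6, 0.5]
grip_width: 0.001
grasp_force: 0.0
```

Call:
apply_moves --rows '[{"x":0,"y":0,"z":1.5,"ax":0,"ay":0,"az":0,"gripper":1},{"x":0,"y":0,"z":1.5,"ax":0,"ay":0,"az":0,"gripper":1}]'

```text
clock: 4.4
position: [0.5763, 0.133, 0.0377]
ee_rot: [0.077, 0.997, 0.0, -0.0]
ft_force: [0.5, 1.2, 0.4]
grip_width: -0.0
grasp_force: 0.0
```

```bash
python3 -c "
from h import *
o=get_obs();p=np.load('board.npy');c,q=np.cos(p[2]),np.sin(p[2])
W=lambda x,y,z:[p[0]+c*x-q*y,p[1]+q*x+c*y,z]
for n,z0 in(('w2',.0638),('w3',.0468)):
  C=load(n)
  print(n,'tcp x-13.. tip near/far edges at depths 0..11', [[d]+proj(C,[W(.0209+e,.1505,z0-d) for e in(-.011,0,.011)]).round(1).tolist() for d in(0,.005,.011)])
  print('dogfront top edge z .046,.04,.03, x=.0075', proj(C,[W(.0075,.15,z) for z in(.048,.045,.04,.03)]).round(1).tolist())
  print('dog width at .046',proj(C,[W(.02,.1375,.046),W(.02,.1625,.046)]).round(1).tolist())
snap('wrist','w4');snap('side','s4')
a=cv2.imread('pics/s4.png')[225:285,290:365];b=cv2.imread('pics/w4.png')[180:300,200:350]
cv2.imwrite('pics/v4.png',np.hstack([cv2.resize(a,(400,320),interpolation=2),cv2.resize(b,(400,320))]))
where()"
```

```text
w2 tcp x-13.. tip near/far edges at depths 0..11 [[0, [277.9, 243.0], [277.9, 264.9], [277.9, 286.0]], [0.005, [277.9, 239.2], [277.9, 260.5], [277.9, 281.1]], [0.011, [277.9, 234.9], [277.9, 255.6], [277.8, 275.6]]]
dogfront top edge z .046,.04,.03, x=.0075 [[276.9, 227.1], [276.9, 225.2], [276.9, 222.2], [276.9, 216.6]]
dog width at .046 [[252.7, 248.8], [301.0, 248.8]]
w3 tcp x-13.. tip near/far edges at depths 0..11 [[0, [278.4, 243.8], [278.4, 265.7], [278.4, 286.9]], [0.005, [278.4, 239.9], [278.4, 261.3], [278.4, 282.0]], [0.011, [278.4, 235.6], [278.3, 256.4], [278.3, 276.5]]]
dogfront top edge z .046,.04,.03, x=.0075 [[277.4, 239.8], [277.3, 237.5], [277.3, 233.9], [277.3, 227.1]]
dog width at .046 [[250.7, 263.3], [303.9, 263.3]]
t 4.5 board xyz mm [ 20.7 150.5  37.5] yaw err deg -0.02 z [-0. -0. -1.] F [-0.7  0.1  0.8] -0.0032347430843814046
```

View pics/v4.png

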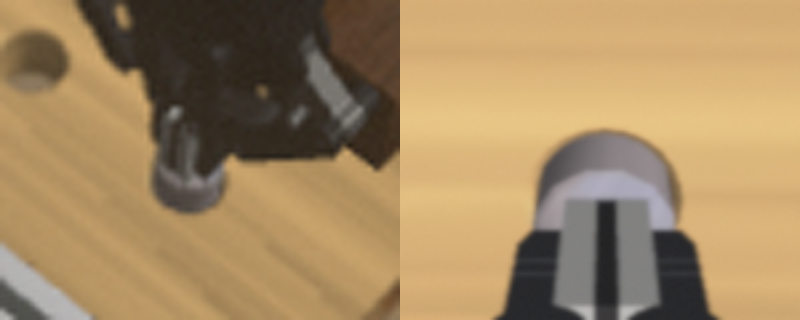

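```bash
python3 -c "
from h import *
p=np.load('board.npy');c,q=np.cos(p[2]),np.sin(p[2])
W=lambda x,y,z:[p[0]+c*x-q*y,p[1]+q*x+c*y,z]
C=load('w4')
M=R.from_rotvec(C['rvec']).as_matrix();cen=-M.T@C['tvec'];print('cam',cen, cen-get_obs()['position'])
print('front edge by z',[(z,proj(C,[W(.0075,.15,z)])[0].round(1).tolist(),proj(C,[W(.02,.1375,z),W(.02,.1625,z)])[:,0].round(1).tolist()) for z in(.048,.045,.04,.035,.03)], 'observed top 243.7, base 228.7, top width ~ 252..303')
C=load('s4');print('side: tip +x face / dog rim rows', [(z,proj(C,[W(.0317,.1505,z),W(.0325,.15,z)]).round(1).tolist()) for z in(.026,.03,.035,.04,.045,.048)])
"
```

```text
cam [0.50674939 0.14316411 0.19035478] [-0.06940182  0.01017122  0.15287515]
front edge by z [(0.048, [277.3, 246.8], [248.9, 305.6]), (0.045, [277.3, 244.3], [249.4, 305.1]), (0.04, [277.3, 240.2], [250.2, 304.3]), (0.035, [277.3, 236.4], [251.0, 303.5]), (0.03, [277.3, 232.8], [251.7, 302.8])] observed top 243.7, base 228.7, top width ~ 252..303
side: tip +x face / dog rim rows [(0.026, [[320.1, 264.2], [319.6, 264.3]]), (0.03, [[320.2, 263.2], [319.7, 263.3]]), (0.035, [[320.4, 261.9], [319.9, 262.0]]), (0.04, [[320.5, 260.6], [320.1, 260.7]]), (0.045, [[320.7, 259.3], [320.2, 259.4]]), (0.048, [[320.8, 258.5], [320.3, 258.6]])]
```

Images show the dog still unpressed (top at about 45 mm) and the tips at about 47 mm, so the shut tips reach less far than I assumed. I'll keep going down, watching the force.

Call:
apply_moves --rows '[{"x":0,"y":0,"z":1.5,"ax":0,"ay":0,"az":0,"gripper":1},{"x":0,"y":0,"z":1.5,"ax":0,"ay":0,"az":0,"gripper":1}]'

```text
clock: 4.67
position: [0.5764, 0.133, 0.035]
ee_rot: [0.077, 0.997, 0.0, 0.0]
ft_force: [-1.6, -0.3, 3.3]
grip_width: 0.001
grasp_force: 1.4
```

Call:
apply_moves --rows '[{"x":0,"y":0,"z":1.5,"ax":0,"ay":0,"az":0,"gripper":1},{"x":0,"y":0,"z":1.5,"ax":0,"ay":0,"az":0,"gripper":1}]'

```text
clock: 4.83
position: [0.5764, 0.133, 0.0318]
ee_rot: [0.077, 0.997, 0.0, 0.0]
ft_force: [-1.4, -2.5, 2.9]
grip_width: 0.005
grasp_force: 1.4
```

Contact: about 3 N and the dog is sliding. Continuing.

Call:
apply_moves --rows '[{"x":0,"y":0,"z":1.5,"ax":0,"ay":0,"az":0,"gripper":1},{"x":0,"y":0,"z":1.5,"ax":0,"ay":0,"az":0,"gripper":1},{"x":0,"y":0,"z":1.5,"ax":0,"ay":0,"az":0,"gripper":1},{"x":0,"y":0,"z":1.5,"ax":0,"ay":0,"az":0,"gripper":1}]'

```text
clock: 5.17
position: [0.5764, 0.133, 0.0257]
ee_rot: [0.077, 0.997, 0.0, 0.0]
ft_force: [-0.4, -0.1, 3.0]
grip_width: 0.002
grasp_force: 1.4
```

Call:
apply_moves --rows '[{"x":0,"y":0,"z":1,"ax":0,"ay":0,"az":0,"gripper":1},{"x":0,"y":0,"z":1,"ax":0,"ay":0,"az":0,"gripper":1}]'

```text
clock: 5.33
position: [0.5764, 0.133, 0.0237]
ee_rot: [0.077, 0.997, 0.0, 0.0]
ft_force: [-0.3, 0.0, 2.8]
grip_width: -0.001
grasp_force: 1.3
```

Call:
apply_moves --rows '[{"x":0,"y":0,"z":1,"ax":0,"ay":0,"az":0,"gripper":1}]'

```text
clock: 5.42
position: [0.5764, 0.133, 0.0227]
ee_rot: [0.077, 0.997, 0.0, 0.0]
ft_force: [-0.6, -0.1, 2.4]
grip_width: -0.001
grasp_force: 1.3
```

Call:
apply_moves --rows '[{"x":0,"y":0,"z":1,"ax":0,"ay":0,"az":0,"gripper":1}]'

```text
clock: 5.5
position: [0.5764, 0.133, 0.0217]
ee_rot: [0.077, 0.997, 0.0, 0.0]
ft_force: [-0.6, -0.0, 3.2]
grip_width: 0.007
grasp_force: 1.3
```

Call:
apply_moves --rows '[{"x":0,"y":0,"z":1,"ax":0,"ay":0,"az":0,"gripper":1}]'

```text
clock: 5.58
position: [0.5764, 0.133, 0.0207]
ee_rot: [0.077, 0.997, 0.0, 0.0]
ft_force: [0.1, -0.2, 3.4]
grip_width: 0.002
grasp_force: 1.3
```

Call:
apply_moves --rows '[{"x":0,"y":0,"z":0.5,"ax":0,"ay":0,"az":0,"gripper":1}]'

```text
clock: 5.67
position: [0.5763, 0.133, 0.0202]
ee_rot: [0.077, 0.997, 0.0, -0.0]
ft_force: [-0.8, -0.9, 2.9]
grip_width: 0.003
grasp_force: 1.3
```

Call:
apply_moves --rows '[{"x":0,"y":0,"z":0.5,"ax":0,"ay":0,"az":0,"gripper":1}]'

```text
clock: 5.75
position: [0.5763, 0.133, 0.0197]
ee_rot: [0.077, 0.997, 0.0, 0.0]
ft_force: [-1.0, -0.6, 2.5]
grip_width: -0.006
grasp_force: 1.3
```

Call:
apply_moves --rows '[{"x":0,"y":0,"z":0.5,"ax":0,"ay":0,"az":0,"gripper":1}]'

```text
clock: 5.83
position: [0.5764, 0.1331, 0.0197]
ee_rot: [0.077, 0.997, 0.0, 0.0]
ft_force: [-5.1, -2.0, 11.5]
grip_width: 0.002
grasp_force: 6.0
```

Call:
apply_moves --rows '[{"x":0,"y":0,"z":0.5,"ax":0,"ay":0,"az":0,"gripper":1}]'

```text
clock: 5.92
position: [0.5764, 0.1331, 0.0196]
ee_rot: [0.077, 0.997, 0.0, -0.0]
ft_force: [-6.3, -1.7, 17.0]
grip_width: -0.001
grasp_force: 8.8
```

Call:
apply_moves --rows '[{"x":0,"y":0,"z":0.5,"ax":0,"ay":0,"az":0,"gripper":1}]'

```text
clock: 6.0
position: [0.5764, 0.133, 0.0196]
ee_rot: [0.077, 0.997, 0.0, -0.0]
ft_force: [-8.9, -1.9, 22.3]
grip_width: 0.003
grasp_force: 11.4
```

The force rose sharply at TCP z = 19.6 mm, so the dog is at board level. Now I'll lift, open, and move in front of the block.

Call:
apply_moves --rows '[{"x":0,"y":0,"z":-10,"ax":0,"ay":0,"az":0,"gripper":1},{"x":0,"y":0,"z":-30,"ax":0,"ay":0,"az":0,"gripper":1},{"x":0,"y":0,"z":-35,"ax":0,"ay":0,"az":0,"gripper":1},{"x":0,"y":0,"z":-35,"ax":0,"ay":0,"az":0,"gripper":0.5},{"x":20,"y":-2,"z":-10,"ax":0,"ay":0,"az":0,"gripper":0}]'

```text
clock: 6.42
position: [0.5605, 0.134, 0.1438]
ee_rot: [0.077, 0.997, 0.001, 0.004]
ft_force: [-0.2, 0.1, 1.3]
grip_width: 0.274
grasp_force: 0.0
```

Call:
apply_moves --rows '[{"x":28,"y":-2,"z":0,"ax":0,"ay":0,"az":0,"gripper":0},{"x":28,"y":-2,"z":0,"ax":0,"ay":0,"az":0,"gripper":0},{"x":28,"y":-2,"z":0,"ax":0,"ay":0,"az":0,"gripper":0},{"x":28,"y":-2,"z":0,"ax":0,"ay":0,"az":0,"gripper":0},{"x":0,"y":0,"z":0,"ax":0,"ay":0,"az":0,"gripper":0}]'

```text
clock: 6.83
position: [0.4401, 0.1438, 0.1379]
ee_rot: [0.075, 0.997, 0.0, -0.001]
ft_force: [1.9, 0.8, -0.8]
grip_width: 0.976
grasp_force: 0.0
```

```bash
python3 -c "
from h import *
where()
snap('wrist','w5');snap('side','s5');snap('top','t5')
a=cv2.imread('pics/s5.png')[160:310,230:410];b=cv2.imread('pics/w5.png')
cv2.imwrite('pics/v5.png',np.hstack([cv2.resize(a,(400,333),interpolation=2),cv2.resize(b,(400,333))]))"
```

```text
t 6.8333 board xyz mm [-115.5  140.5  137.9] yaw err deg 0.11 z [-0.002  0.    -1.   ] F [ 1.9  0.8 -0.8] 0.9764079219808321
```

View pics/v5.png

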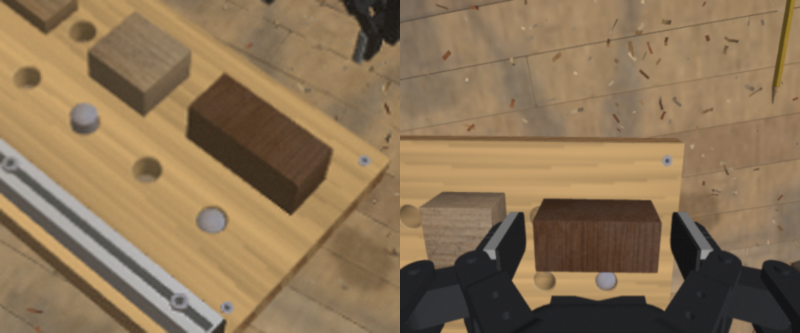

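The dog is flush at (212,220) in the side half. The block is untouched and the fingers are open. I'll check the finger and block geometry numerically before descending.

```bash
python3 -c "
from h import *
p=np.load('board.npy');c,q=np.cos(p[2]),np.sin(p[2])
W=lambda x,y,z:[p[0]+c*x-q*y,p[1]+q*x+c*y,z]
C=load('w5')
for z in(.15,.161,.175): print('tips z',z,proj(C,[W(-.1155+e,.1405+s,z) for e in(-.011,.011) for s in(-.0425,.0425)]).round(0).tolist())
u=np.array([(540-400,200),(657-400,200),(660-400,271),(535-400,271)])*np.array([560/400,420/333])
P=at(C,u,.08)
d=P[:,:2]-p[:2];print('block-top corners in board mm',np.c_[c*d[:,0]+q*d[:,1],-q*d[:,0]+c*d[:,1]].round(4)*1000)
"
```

```text
tips z 0.15 [[179.0, 253.0], [378.0, 253.0], [183.0, 299.0], [374.0, 299.0]]
tips z 0.161 [[172.0, 264.0], [385.0, 264.0], [176.0, 312.0], [381.0, 313.0]]
tips z 0.175 [[161.0, 280.0], [397.0, 280.0], [166.0, 333.0], [391.0, 333.0]]
block-top corners in board mm [[-97.7  88. ]
 [-98.  192.9]
 [-31.1 200.4]
 [-30.8  79. ]]
```

Call:
apply_moves --rows '[{"x":0,"y":1,"z":35,"ax":0,"ay":0,"az":0,"gripper":0},{"x":0,"y":0,"z":35,"ax":0,"ay":0,"az":0,"gripper":0},{"x":0,"y":0,"z":30,"ax":0,"ay":0,"az":0,"gripper":0},{"x":0,"y":0,"z":15,"ax":0,"ay":0,"az":0,"gripper":0},{"x":0,"y":0,"z":5,"ax":0,"ay":0,"az":0,"gripper":0}]'

```text
clock: 7.4
position: [0.4436, 0.1431, 0.0155]
ee_rot: [0.077, 0.997, -0.001, -0.002]
ft_force: [0.4, 0.4, 0.4]
grip_width: 0.996
grasp_force: 0.0
```

Call:
apply_moves --rows '[{"x":-8,"y":0,"z":0,"ax":0,"ay":0,"az":0,"gripper":0},{"x":-6,"y":0,"z":0,"ax":0,"ay":0,"az":0,"gripper":0},{"x":0,"y":0,"z":0,"ax":0,"ay":0,"az":0,"gripper":0}]'

```text
clock: 7.65
position: [0.4613, 0.1421, 0.0198]
ee_rot: [0.077, 0.997, 0.001, 0.002]
ft_force: [0.1, 0.9, 0.5]
grip_width: 0.999
grasp_force: 0.0
```

```bash
python3 -c "
from h import *
where()"
```

```text
t 7.65 board xyz mm [-94.3 142.   19.8] yaw err deg -0.09 z [ 0.003  0.001 -1.   ] F [0.1 0.9 0.5] 0.9993450799642462
```

Call:
apply_moves --rows '[{"x":-1,"y":-2,"z":0,"ax":0,"ay":0,"az":0,"gripper":0},{"x":-2,"y":0,"z":0,"ax":0,"ay":0,"az":0,"gripper":0},{"x":-2,"y":0,"z":0,"ax":0,"ay":0,"az":0,"gripper":0},{"x":-2,"y":0,"z":0,"ax":0,"ay":0,"az":0,"gripper":0},{"x":-3,"y":0,"z":0,"ax":0,"ay":0,"az":0,"gripper":0}]'

```text
clock: 8.07
position: [0.4677, 0.1388, 0.0185]
ee_rot: [0.076, 0.997, 0.0, -0.0]
ft_force: [-3.6, 0.1, 2.8]
grip_width: 1.001
grasp_force: 1.5
```

Call:
apply_moves --rows '[{"x":-4,"y":0,"z":0,"ax":0,"ay":0,"az":0,"gripper":0},{"x":-4,"y":0,"z":0,"ax":0,"ay":0,"az":0,"gripper":0},{"x":-4,"y":0,"z":0,"ax":0,"ay":0,"az":0,"gripper":0},{"x":-4,"y":0,"z":0,"ax":0,"ay":0,"az":0,"gripper":0},{"x":-4,"y":0,"z":0,"ax":0,"ay":0,"az":0,"gripper":0}]'

```text
clock: 8.48
position: [0.4881, 0.1356, 0.0183]
ee_rot: [0.077, 0.997, 0.0, -0.0]
ft_force: [-2.9, -0.3, 2.6]
grip_width: 0.999
grasp_force: 1.6
```

```bash
python3 -c "
from h import *
where()"
```

```text
t 8.4833 board xyz mm [-66.8 139.6  18.3] yaw err deg -0.02 z [-0.  0. -1.] F [-2.9 -0.3  2.6] 0.9993277324632164
```

Call:
apply_moves --rows '[{"x":-5,"y":0,"z":0,"ax":0,"ay":0,"az":0,"gripper":0},{"x":-5,"y":0,"z":0,"ax":0,"ay":0,"az":0,"gripper":0},{"x":-5,"y":0,"z":0,"ax":0,"ay":0,"az":0,"gripper":0},{"x":-5,"y":0,"z":0,"ax":0,"ay":0,"az":0,"gripper":0},{"x":-5,"y":0,"z":0,"ax":0,"ay":0,"az":0,"gripper":0}]'

```text
clock: 8.9
position: [0.5129, 0.1316, 0.0182]
ee_rot: [0.077, 0.997, -0.0, -0.0]
ft_force: [-2.8, 0.8, 1.2]
grip_width: 1.0
grasp_force: 1.2
```

Call:
apply_moves --rows '[{"x":-5,"y":0,"z":0,"ax":0,"ay":0,"az":0,"gripper":0},{"x":-5,"y":0,"z":0,"ax":0,"ay":0,"az":0,"gripper":0},{"x":-5,"y":0,"z":0,"ax":0,"ay":0,"az":0,"gripper":0},{"x":-5,"y":0,"z":0,"ax":0,"ay":0,"az":0,"gripper":0},{"x":-5,"y":0,"z":0,"ax":0,"ay":0,"az":0,"gripper":0}]'

```text
clock: 9.32
position: [0.5376, 0.1278, 0.0183]
ee_rot: [0.077, 0.997, 0.0, 0.0]
ft_force: [-2.4, -0.4, 0.3]
grip_width: 0.998
grasp_force: 0.9
```

Call:
apply_moves --rows '[{"x":-5,"y":0,"z":0,"ax":0,"ay":0,"az":0,"gripper":0},{"x":-5,"y":0,"z":0,"ax":0,"ay":0,"az":0,"gripper":0},{"x":-5,"y":0,"z":0,"ax":0,"ay":0,"az":0,"gripper":0},{"x":-5,"y":0,"z":0,"ax":0,"ay":0,"az":0,"gripper":0},{"x":-5,"y":0,"z":0,"ax":0,"ay":0,"az":0,"gripper":0}]'

```text
clock: 9.73
position: [0.5623, 0.124, 0.0183]
ee_rot: [0.077, 0.997, 0.0, -0.0]
ft_force: [-1.0, 0.5, 0.2]
grip_width: 0.998
grasp_force: 0.9
```

Call:
apply_moves --rows '[{"x":-4,"y":0,"z":0,"ax":0,"ay":0,"az":0,"gripper":0},{"x":-4,"y":0,"z":0,"ax":0,"ay":0,"az":0,"gripper":0},{"x":-4,"y":0,"z":0,"ax":0,"ay":0,"az":0,"gripper":0},{"x":-3,"y":0,"z":0,"ax":0,"ay":0,"az":0,"gripper":0},{"x":-3,"y":0,"z":0,"ax":0,"ay":0,"az":0,"gripper":0}]'

```text
clock: 10.15
position: [0.5799, 0.1214, 0.0183]
ee_rot: [0.077, 0.997, 0.0, -0.0]
ft_force: [-1.6, -0.4, 0.6]
grip_width: 0.999
grasp_force: 1.1
```

```bash
python3 -c "
from h import *
where()"
```

```text
t 10.15 board xyz mm [ 26.1 139.5  18.3] yaw err deg -0.02 z [-0.  0. -1.] F [-1.6 -0.4  0.6] 0.9994266446942442
```

About 8 mm remains, so I'll approach slowly until the fence pushes back.

Call:
apply_moves --rows '[{"x":-1.5,"y":0,"z":0,"ax":0,"ay":0,"az":0,"gripper":0},{"x":-1.5,"y":0,"z":0,"ax":0,"ay":0,"az":0,"gripper":0},{"x":-1.5,"y":0,"z":0,"ax":0,"ay":0,"az":0,"gripper":0}]'

```text
clock: 10.4
position: [0.5841, 0.1207, 0.0183]
ee_rot: [0.077, 0.997, 0.0, -0.0]
ft_force: [-2.1, 0.9, 0.8]
grip_width: 1.001
grasp_force: 1.0
```

Call:
apply_moves --rows '[{"x":-1,"y":0,"z":0,"ax":0,"ay":0,"az":0,"gripper":0},{"x":-1,"y":0,"z":0,"ax":0,"ay":0,"az":0,"gripper":0}]'

```text
clock: 10.57
position: [0.586, 0.1204, 0.0183]
ee_rot: [0.077, 0.997, 0.0, -0.0]
ft_force: [-1.8, 0.9, 0.2]
grip_width: 1.004
grasp_force: 1.0
```

Call:
apply_moves --rows '[{"x":-1,"y":0,"z":0,"ax":0,"ay":0,"az":0,"gripper":0}]'

```text
clock: 10.65
position: [0.587, 0.1203, 0.0183]
ee_rot: [0.077, 0.997, 0.0, -0.0]
ft_force: [-1.9, -0.0, -0.1]
grip_width: 1.002
grasp_force: 0.9
```

Call:
apply_moves --rows '[{"x":-1,"y":0,"z":0,"ax":0,"ay":0,"az":0,"gripper":0}]'

```text
clock: 10.73
position: [0.5872, 0.1203, 0.0182]
ee_rot: [0.077, 0.997, 0.0, -0.001]
ft_force: [-10.5, 0.8, 7.7]
grip_width: 1.002
grasp_force: 5.5
```

Call:
apply_moves --rows '[{"x":-0.7,"y":0,"z":0,"ax":0,"ay":0,"az":0,"gripper":0},{"x":0,"y":0,"z":0,"ax":0,"ay":0,"az":0,"gripper":0}]'

```text
clock: 10.9
position: [0.5872, 0.1203, 0.0182]
ee_rot: [0.077, 0.997, 0.0, -0.002]
ft_force: [-10.5, 0.3, 8.5]
grip_width: 0.997
grasp_force: 5.3
```

```bash
python3 -c "
from h import *
where();print(get_obs()['torque'])"
```

```text
t 10.9 board xyz mm [ 33.5 139.6  18.2] yaw err deg -0.04 z [-0.003  0.    -1.   ] F [-10.5   0.3   8.5] 0.9972660796043745
[-0.16414334  1.87006581 -0.43625699]
```

Call:
apply_moves --rows '[{"x":0,"y":0,"z":0,"ax":0,"ay":0,"az":0.5,"gripper":0},{"x":-0.5,"y":0,"z":0,"ax":0,"ay":0,"az":0,"gripper":0}]'

```text
clock: 11.07
position: [0.5876, 0.1206, 0.0181]
ee_rot: [0.081, 0.997, 0.0, -0.002]
ft_force: [-12.0, 0.9, 6.0]
grip_width: 1.001
grasp_force: 6.1
```

```bash
python3 -c "
from h import *
where();print(get_obs()['torque'])"
```

```text
t 11.0667 board xyz mm [ 33.8 140.   18.1] yaw err deg -0.48 z [-0.003  0.001 -1.   ] F [-12.    0.9   6. ] 1.0005190557196775
[0.60923955 2.10730488 0.23515921]
```

Both ends have now been pressed in turn, so the block is flat on the fence. Withdrawing straight back, then up.

Call:
apply_moves --rows '[{"x":4,"y":0,"z":0,"ax":0,"ay":0,"az":0,"gripper":0},{"x":15,"y":0,"z":0,"ax":0,"ay":0,"az":0,"gripper":0},{"x":20,"y":0,"z":0,"ax":0,"ay":0,"az":0,"gripper":0},{"x":20,"y":0,"z":-5,"ax":0,"ay":0,"az":0,"gripper":0},{"x":10,"y":0,"z":-25,"ax":0,"ay":0,"az":0,"gripper":0}]'

```text
clock: 11.48
position: [0.517, 0.1306, 0.0452]
ee_rot: [0.081, 0.997, -0.001, -0.003]
ft_force: [-0.4, 0.8, 0.3]
grip_width: 0.997
grasp_force: 0.0
```

Call:
apply_moves --rows '[{"x":0,"y":0,"z":-35,"ax":0,"ay":0,"az":0,"gripper":0},{"x":0,"y":0,"z":-35,"ax":0,"ay":0,"az":0,"gripper":0},{"x":10,"y":15,"z":-35,"ax":0,"ay":0,"az":0,"gripper":0},{"x":20,"y":30,"z":-20,"ax":0,"ay":0,"az":0,"gripper":0},{"x":20,"y":30,"z":0,"ax":0,"ay":0,"az":0,"gripper":0}]'

```text
clock: 11.9
position: [0.4866, 0.2139, 0.1789]
ee_rot: [0.083, 0.997, 0.003, 0.004]
ft_force: [0.8, 1.0, 0.5]
grip_width: 1.0
grasp_force: 0.0
```

Call:
apply_moves --rows '[{"x":20,"y":30,"z":0,"ax":0,"ay":0,"az":0,"gripper":0},{"x":20,"y":30,"z":0,"ax":0,"ay":0,"az":0,"gripper":0},{"x":20,"y":30,"z":0,"ax":0,"ay":0,"az":0,"gripper":0},{"x":20,"y":30,"z":0,"ax":0,"ay":0,"az":0,"gripper":0},{"x":0,"y":0,"z":0,"ax":0,"ay":0,"az":0,"gripper":0}]'

```text
clock: 12.32
position: [0.4199, 0.3518, 0.1734]
ee_rot: [0.076, 0.997, 0.002, -0.0]
ft_force: [-1.0, 0.3, -0.4]
grip_width: 0.997
grasp_force: 0.0
```

```bash
python3 -c "
from h import *
where()
snap('side','s6');snap('top','t6')
a=cv2.imread('pics/t6.png')[150:310,155:315];b=cv2.imread('pics/s6.png')[150:330,220:400]
cv2.imwrite('pics/v6.png',np.hstack([cv2.resize(a,(400,400),interpolation=2),cv2.resize(b,(400,400),interpolation=2)]))"
```

```text
t 12.3167 board xyz mm [-167.1  342.9  173.4] yaw err deg 0.01 z [-0.001  0.003 -1.   ] F [-1.   0.3 -0.4] 0.9966181945799595
```

View pics/v6.png

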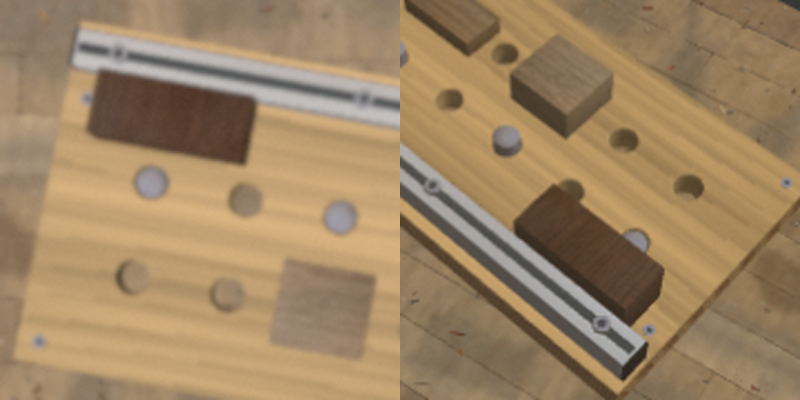

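The block lies flat along the fence (top half: (97,70)–(255,98)). The left dog at (152,183) is flush behind it, the middle dog still stands, and the short block hasn't moved.

```bash
python3 -c "
from workcell import *
print(hand_in())"
```

```text
the job is handed in; nothing more can be done
None
```

The left dog is pressed flush, the long block is flat against the fence, the arm is withdrawn, and the job was handed in at about 12 s; no verdict came back.

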